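# Lay the last glass strip on the pick-up plate

## Robot

A 7-joint arm with a two-finger parallel gripper is mounted at the origin on the work surface. World frame = base frame: x ahead of the robot, y to its left, z up, the work surface at z = 0. Lengths are in m, angles in rad, forces in N, time in s.
With the tool pointing down it reaches from about 0.4 to 0.875 m from the base axis. Payload 4.4 kg.
Tool frame: the origin (TCP) lies midway between the tips of the shut fingers; the grasp point (between the pads) lies 19 mm behind it; z points along the fingers, y is the direction in which the jaws open and shut (so a half turn about z gives the same grasp; the last joint's range is limited). The gripper opens to 85 mm and grips with 20 to 120 N. Pads are 22 mm wide; open, the fingers measure 114 mm over their backs; the gripper's body (76 mm by 85 mm) begins 54 mm behind the grasp point. The pads swing forward as they close: fully open they stand 13 mm farther back than shut.
Start: joints at [1.122, 0.628, 0.038, 1.517, -0.027, 0.996, -0.02], TCP at [0.243, -0.603, 0.231] pointing down, gripper open.
Joint ranges: [-3.06, 3.06], [-0.37, 2.12], [-1.25, 1.32], [0.18, 2.47], [-1.1, 4.24], [0.23, 1.98], [-2.94, 2.94]. Speed limits (rad/s): [2.57, 2.57, 3.14, 3.14, 3.14, 3.14, 3.14].

## Interface

Orientations are given as a unit quaternion [x, y, z, w].
In Python, from station import arm gives the robot as it stands.
- The arm moves only by the shell command python3 -m pendant 'ROWS' [FORCE]. ROWS is JSON, a list of rows, each a list of 7 numbers: the shift along the tool's x, y, z in m, then the turn, a rotation vector about the tool's x, y, z in rad, then the finger opening in m, from 0 to 0.0854. A call has exactly 5 rows; each row is the pose to reach, as a shift and turn from the pose commanded when the call began, along the tool's axes at that moment; what a row does not reach only later rows make up. A row lasts 1/12 s, in which the tool goes at most 41.7 mm and 7.16 degrees, less where a joint would pass 70% of its speed; a pose out of reach is approached as far as the arm can. A call with a gripper value outside its range is refused whole. The fingers move at their own pace and stop on an object; FORCE is the grip in N (left out, the last holds). Time passes only in rows, so rows that repeat a pose let the fingers close, or fill a call up. It gives the time, the measured TCP pose, the force and the opening at its end, in the units of the state.
- arm.get_state(): the state, without advancing time (a new reading comes with each control period).
- arm.grab_frame(name): name is "scene" or "top" or "wrist"; returns a dict with "pixels" (400x640x3 uint8, red, green, blue), "fx", "fy", "cx", "cy" (pixels), "dist_coeffs" ([k1, k2, p1, p2, k3] as OpenCV has them; the pictures are not rectified), "rvec" (rotation vector, rad) and "tvec" (3), from world to camera coordinates, as OpenCV has them; the wrist camera has in their place "T_tool_cam" (4x4, takes a point from camera to tool coordinates, whose origin is the TCP and whose axes are the flange's). Camera axes: x right, y down, z forward; pixel columns grow to the right and rows downward; lengths in m; the calibration is good to about 2 mm. A picture is of the moment at which its call begins: read the wrist's pose just before it. There is no depth.
- arm.close_job(): hands the job in, once; it reports no verdict.
The state is a dict: "time_s": time; "q": joint angles; "dq": joint speeds; "effort": joint torques, N m; "ee_pos": TCP position; "tcp_rot": TCP orientation; "ft_force": force on the tool from outside, world axes, zero at the start; "wrist_torque": the same for the moment, N m; "gripper_width": finger opening in m.
Only numpy, scipy, OpenCV 4.12 (cv2) and the standard library are available. Lean on these libraries where they do the work, as an engineer would, in place of code of your own. Each camera call takes 0.05 s, during which the arm holds its last target. There are 200 camera calls.

## Task

Finish the glass lay-up: press lightly on the wide strip lying on the steel slab and slide it out over the slab's front edge until its end overhangs far enough to be pinched by its sides, then carry it to the pick-up plate. Lay it, without dropping it, flat in the empty lane between the two strips already there and push it fully home against the back dam. Glass scratches and cracks, so press and push gently all the way, and leave the other four strips where they lie.

Things in the scene. Friction and masses are not known exactly. Their poses are not given: they have to be found in the camera images.
- strip_mid (a point): Centre (half-way up) of the wide strip: white opal sheet glass, 120 mm long (its x axis), 46 mm wide (y), 4 mm thick (z up), about 55 g. At the start it lies flat on the steel slab in one of three places side by side, along the slab's x axis; its far end is 2 to 10 mm from the slab's back rail, its near end 10 to 18 mm inside the slab's front edge.
- strip: The same wide strip (origin: centre of its underside). 6 to 9 mm to the slim strip beside it: no finger fits. Friction on slab and shelf about 0.3 to 0.45; rubber fingertips grip it better: slide it under 4 to 8 N. Sliding on the slab under over 12 N scratches it; a knock or push of over 60 N on slab, shelf or dams cracks it (set fingers down at 10 mm/s). Squeezing its edges is harmless.
- slab_edge (a point): Middle of the front upper edge of the steel slab, at the level of its upper surface. Axes: x points away from the robot across the slab to its back rail, y along the front edge to the robot's left, z up out of the surface; turned by up to 0.25 rad. In front of the edge all is free down to the table.
- slab: The polished steel slab on four legs, 150 mm deep (x), 190 mm wide, 20 mm thick; a rail 10 mm deep stands 12 mm high along its back. The legs are set by hand: the upper surface is 62 to 88 mm above the table and slopes by up to 0.06 rad (3.5 degrees) to the front or to the back, the strips with it. Fixed: it does not give. Origin: centre of the upper surface.
- lane_home (a point): Where the wide strip's centre (half-way up) belongs on the pick-up plate: mid-width of the empty lane, 2 mm above the shelf. Axes: x points away from the robot along the lane to the back dam, y to the robot's left, z up; turned by up to 0.25 rad. The back dam's face is 60 mm beyond (+x) this point, the shelf's front edge 52 mm in front of it. Home, the strip stands out 8 mm over that edge.
- pickup: The pick-up plate on its small turntable stand (origin: on the table under its centre; the lane's home point is at x -11, z 71 mm). Tan ceramic shelf 126 x 146 mm, top 69 mm above the table, front edge at x -63 mm, all free before it down to the table; dams 12 mm high along back and sides. Bent-rod handles 86 to 112 mm to either side rise to 97 mm above the table.
- slim_a_mid (a point): Centre of one of the two slim strips on the slab: the same glass, 108 x 30 x 4 mm, to stay where it lies.
- slim_b_mid (a point): Centre of the other slim strip on the slab, 108 x 30 x 4 mm, to stay where it lies.
- laid_a_mid (a point): Centre of the slim strip already laid on the lane's left (+y), against the side dam, 108 x 30 x 4 mm, its near end 3 mm inside the shelf's front edge. The lane is 57 mm wide. To stay where it lies.
- laid_b_mid (a point): Centre of the slim strip already laid on the lane's right (-y), against the other side dam, 108 x 30 x 4 mm, to stay where it lies.

How it is judged:
On the way, in this order (a step that is already met when the one before it is completed fails the run):
1. the wide strip, flat on the slab, hangs out at least 20 mm over the slab's front edge (x of strip_mid in the frame of slab_edge between 0 and 0.04 m and contact force between strip and slab above 0.02 N and angle between the z axis of strip_mid and the z axis of slab_edge, either way round below 0.03 rad), for 0.2 s.
2. the wide strip is held by the fingers, clear of the slab (contact force between the fingers and strip above 1 N and contact force between strip and slab below 0.01 N and z of strip_mid in the frame of slab_edge above 0.008 m), for 0.2 s.
At the end, for the whole second after the job is handed in: The wide strip lies still and flat on the shelf of the pick-up plate, in the lane between the two laid strips (within 8 mm of the lane's middle), its far end within 3.5 mm of the back dam, released (x of strip_mid in the frame of lane_home between -0.0035 and 0.003 m and y of strip_mid in the frame of lane_home between -0.008 and 0.008 m and z of strip_mid in the frame of lane_home between -0.002 and 0.002 m and angle between strip_mid's own z axis and vertical below 0.03 rad and angle between the x axis of strip_mid and the x axis of lane_home, either way round below 0.1 rad and linear speed of strip below 0.01 m/s); the robot touches nothing.
It fails at once if the wide strip is knocked or pressed on the slab with more than 60 N (contact force between strip and slab above 60 N).
It fails at once if the wide strip is knocked or pushed against the pick-up plate with more than 60 N (contact force between strip and pickup above 60 N).
It fails at once if the wide strip falls: it moves faster than 0.7 m/s while no finger touches it (linear speed of strip above 0.7 m/s and contact force between the fingers and strip below 0.01 N).
It fails at once if one of the other four strips is shifted by more than 12 mm (distance of any of slim_a_mid, slim_b_mid, laid_a_mid, laid_b_mid from where it was at the start of the episode above 0.012 m).
It fails at once if the wide strip is slid along the slab under more than 12 N, which scratches it (contact force between strip and slab above 12 N and distance of strip_mid from where it was at the start of the episode above 0.004 m and linear speed of strip above 0.006 m/s).
It also fails if it takes over 64 s, if anything falls off the work surface, if the arm or the gripper's body presses on something with over 40 N, if the wrist force passes 120 N, or if a joint passes its speed limit or range.

## Working session

There is one attempt and no reset: what is moved stays moved. The work goes in short steps, Python scripts to look and compute and a shell command to move; the robot and the scene stay as the last step left them, time stands still between calls to the robot, and variables do not carry over. Pictures are saved under pics/ and viewed, about 8 in all and at most 12, crops included, and the job is handed in when it is done.

```bash
ls && mkdir -p pics && python3 - <<'E'
from station import arm
import cv2
s=arm.get_state(); print({k:np.round(v,4).tolist() if not isinstance(v,float) else v for k,v in s.items()} if 0 else s)
for n in("scene","top"):
    f=arm.grab_frame(n); cv2.imwrite(f"pics/{n}0.png",f["pixels"][:,:,::-1]); print({k:v for k,v in f.items() if k!="pixels"})
E
```

```text
pics
{'time_s': 0.0, 'q': array([ 1.12218701,  0.62934313,  0.03842126,  1.51834978, -0.02696879,
        0.99630518, -0.0200085 ]), 'dq': array([ 0.00025898,  0.00050609,  0.00074256, -0.00034707, -0.00103087,
        0.0023371 ,  0.0013186 ]), 'effort': array([-1.02603785e-04, -5.63404620e+01,  1.22640755e+00, -1.93442631e+01,
        1.11259488e-02,  1.07491988e-02, -1.15334285e-05]), 'ee_pos': array([ 0.24259254, -0.60236753,  0.23039649]), 'tcp_rot': array([ 9.81735109e-01,  1.90250585e-01, -1.98445938e-04, -9.22884024e-04]), 'ft_force': array([ 0.04088402,  0.06930269, -0.98753753]), 'wrist_torque': array([-0.05863881,  0.02434048, -0.01910976]), 'gripper_width': 0.085364056286406}
{'fx': 377.8721062687366, 'fy': 377.8721062687366, 'cx': 316.68682157612307, 'cy': 202.04579520873037, 'dist_coeffs': array([-0.03817283,  0.        ,  0.        ,  0.        ,  0.        ]), 'rvec': array([ 2.17592309,  1.22948276, -0.45449441]), 'tvec': array([-0.28309935, -0.30594231,  1.12973529])}
{'fx': 461.64866095292456, 'fy': 461.64866095292456, 'cx': 317.1886210338952, 'cy': 206.22821434906487, 'dist_coeffs': array([0.00011909, 0.        , 0.        , 0.        , 0.        ]), 'rvec': array([ 2.12898726, -2.11189812,  0.22138114]), 'tvec': array([0.01176661, 0.55715197, 0.98414986])}
```

View pics/top0.png

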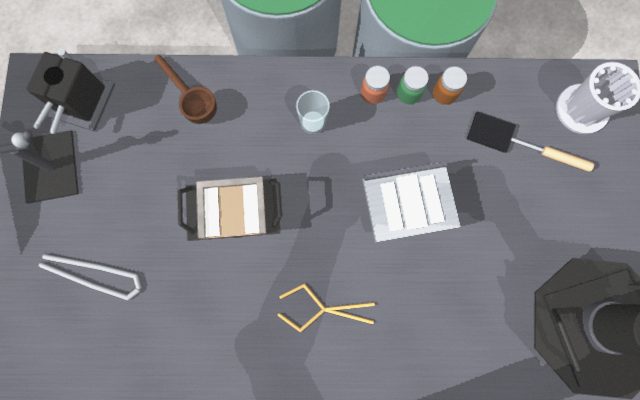

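View pics/scene0.png

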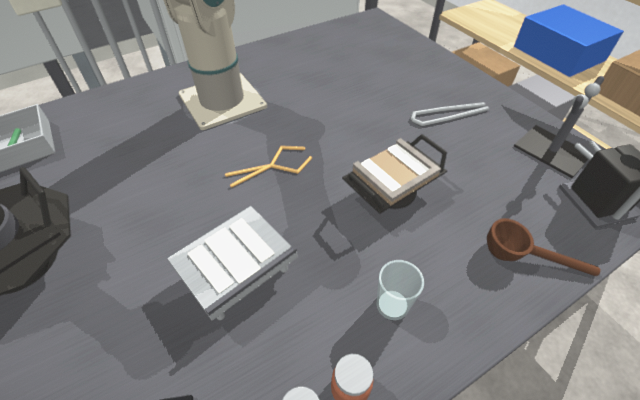

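The top view shows the slab around (413,203) with the wide strip in the middle (413,201), slim strips at (391,206) and (432,199). The pick-up plate is around (231,208), with its empty tan lane at (232,210). Next I'll write helpers and work out rough positions.

```bash
cat > h.py <<'E'
import numpy as np, cv2, json
from scipy.spatial.transform import Rotation as R
from scipy.optimize import least_squares
from station import arm
def grab(n,tag):
    s=arm.get_state(); f=arm.grab_frame(n)
    if n=="wrist":
        T=np.eye(4); T[:3,:3]=R.from_quat(s["tcp_rot"]).as_matrix(); T[:3,3]=s["ee_pos"]
        C=np.linalg.inv(T@np.array(f["T_tool_cam"])); rv=cv2.Rodrigues(C[:3,:3])[0].ravel(); tv=C[:3,3]
    else: rv,tv=f["rvec"],f["tvec"]
    c=dict(K=[[f["fx"],0,f["cx"]],[0,f["fy"],f["cy"]],[0,0,1]],d=list(map(float,f["dist_coeffs"])),rv=list(map(float,rv)),tv=list(map(float,tv)))
    json.dump(c,open(f"pics/{tag}.json","w")); cv2.imwrite(f"pics/{tag}.png",f["pixels"][:,:,::-1])
    return c
def cam(tag): return {k:np.array(v) for k,v in json.load(open(f"pics/{tag}.json")).items()}
def ray(c,uv):
    p=cv2.undistortPoints(np.array(uv,float).reshape(-1,1,2),c["K"],c["d"]).reshape(-1,2)
    M=cv2.Rodrigues(c["rv"])[0]; return -M.T@c["tv"], np.c_[p,np.ones(len(p))]@M
def onz(c,uv,z):
    o,d=ray(c,uv); return o+d*((z-o[2])/d[:,2])[:,None]
def proj(c,P): return cv2.projectPoints(np.array(P,float).reshape(-1,1,3),c["rv"],c["tv"],c["K"],c["d"])[0].reshape(-1,2)
def tri(obs):  # [(cam,uv)]
    A=np.zeros((3,3));b=np.zeros(3)
    for c,uv in obs:
        o,d=ray(c,[uv]);d=d[0]/np.linalg.norm(d[0]);Q=np.eye(3)-np.outer(d,d);A+=Q;b+=Q@o
    return np.linalg.solve(A,b)
def to_tool(P):
    s=arm.get_state(); return R.from_quat(s["tcp_rot"]).inv().apply(np.array(P)-s["ee_pos"])
E
python3 - <<'E'
from h import *
grab("top","t1")
c=cam("t1")
print(np.round(onz(c,[(413,201),(419,238),(408,168),(376,241),(459,231)],.075),3))
print(np.round(onz(c,[(232,210),(234,236),(231,181),(200,240),(268,234)],.071),3))
f=arm.grab_frame("wrist"); print(f["fx"],f["dist_coeffs"],np.round(f["T_tool_cam"],3))
s=arm.get_state();print(s["time_s"],np.round(R.from_quat(s["tcp_rot"]).as_matrix(),3))
E
```

```text
[[ 0.567 -0.196  0.075]
 [ 0.484 -0.206  0.075]
 [ 0.643 -0.187  0.075]
 [ 0.477 -0.112  0.075]
 [ 0.501 -0.295  0.075]]
[[0.544 0.205 0.071]
 [0.486 0.198 0.071]
 [0.61  0.21  0.071]
 [0.476 0.271 0.071]
 [0.491 0.124 0.071]]
302.8690472750035 [-0.05546633  0.          0.          0.          0.        ] [[-0.001 -0.962 -0.272  0.067]
 [ 1.    -0.001 -0.    -0.   ]
 [ 0.    -0.272  0.962 -0.143]
 [ 0.     0.     0.     1.   ]]
0.2 [[ 0.928  0.374 -0.   ]
 [ 0.374 -0.928  0.001]
 [ 0.    -0.001 -1.   ]]
```

```bash
python3 -m pendant '[[0.02,-0.015,0,0,0,0,0.0854],[0.045,-0.035,0,0,0,0,0.0854],[0.075,-0.058,0,0,0,0,0.0854],[0.105,-0.08,0,0,0,0,0.0854],[0.135,-0.104,0,0,0,0,0.0854]]' && python3 -m pendant '[[0.03,-0.023,0,0,0,0,0.0854],[0.06,-0.046,0,0,0,0,0.0854],[0.09,-0.069,0,0,0,0,0.0854],[0.12,-0.092,0,0,0,0,0.0854],[0.15,-0.115,0,0,0,0,0.0854]]' && python3 -m pendant '[[0.03,-0.023,-0.005,0,0,0.05,0.0854],[0.055,-0.043,-0.01,0,0,0.1,0.0854],[0.075,-0.057,-0.015,0,0,0.17,0.0854],[0.085,-0.065,-0.02,0,0,0.25,0.0854],[0.085,-0.065,-0.02,0,0,0.25,0.0854]]' && python3 - <<'E'
from h import *
c=grab("wrist","w1"); s=arm.get_state(); print(s["time_s"],s["ee_pos"],np.abs(s["dq"]).max())
E
python3 -m pendant '[[0.025,0,0,0,0,0,0.0854],[0.055,0,0,0,0,0,0.0854],[0.085,0,0,0,0,0,0.0854],[0.11,0,0,0,0,0,0.0854],[0.12,0,0,0,0,0,0.0854]]' && python3 -m pendant '[[0,0,0,0,0,0,0.0854],[0,0,0,0,0,0,0.0854],[0,0,0,0,0,0,0.0854],[0,0,0,0,0,0,0],[0,0,0,0,0,0,0]]' && python3 - <<'E'
from h import *
c=grab("wrist","w2"); s=arm.get_state(); print(s["time_s"],s["ee_pos"],s["ft_force"],np.abs(s["dq"]).max())
a=cv2.imread("pics/w1.png");b=cv2.imread("pics/w2.png")
cv2.imwrite("pics/w12.png",np.vstack([a,b])[:, :] if 0 else np.hstack([a,b])[::1,::1]); 
E
```

```text
time_s: 0.62
ee_pos: [0.3295, -0.459, 0.2337]
tcp_rot: [0.982, 0.188, 0.001, 0.004]
ft_force: [0.4, 0.8, -0.8]
gripper_width: 0.0855
time_s: 1.03
ee_pos: [0.426, -0.2917, 0.2314]
tcp_rot: [0.982, 0.19, 0.0, 0.0]
ft_force: [0.4, 0.0, 0.1]
gripper_width: 0.0854
time_s: 1.45
ee_pos: [0.4825, -0.1976, 0.252]
tcp_rot: [0.998, 0.068, 0.001, -0.0]
ft_force: [-0.5, 0.2, 0.1]
gripper_width: 0.0858
1.5 [ 0.48091344 -0.19990171  0.25156773] 0.04950794935328367
time_s: 1.92
ee_pos: [0.6013, -0.1862, 0.2505]
tcp_rot: [0.998, 0.067, 0.001, 0.0]
ft_force: [-0.5, 0.4, 0.7]
gripper_width: 0.0853
time_s: 2.33
ee_pos: [0.5978, -0.1863, 0.2516]
tcp_rot: [0.998, 0.066, -0.0, 0.0]
ft_force: [-0.9, -0.0, 0.3]
gripper_width: 0.0639
2.3833 [ 0.59807206 -0.18603358  0.25163457] [0.1838813  0.36231346 0.08922093] 0.006698537537403133
```

View pics/w1.png

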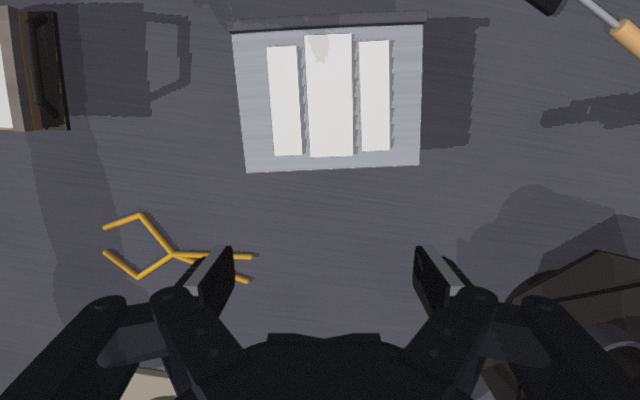

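View pics/w2.png

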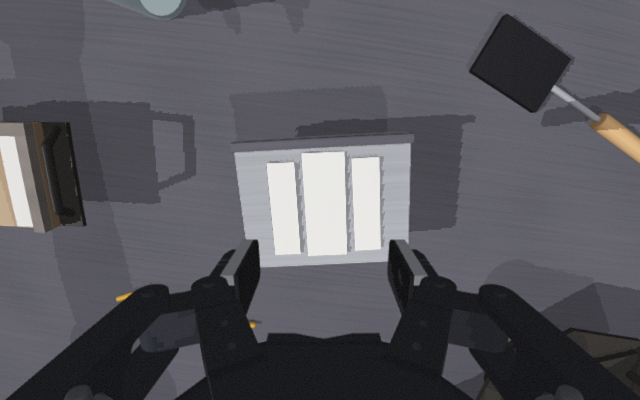

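Both wrist views show the slab with the wide strip in the middle. Its corners in w1 are roughly (305,35), (352,34), (353,156) and (309,157), and the slab's front corners are (246,173) and (420,165). Next I'll refine these and fit the slab pose.

```bash
cat > fit.py <<'E'
from h import *
A=dict(w1=[(305,35),(352,34),(353,156),(309,157),(246,173),(420,165)],w2=[(302,153),(345,152),(347,254),(306,256),(247,268),(409,262)])
O={}
for t,p in A.items():
    g=cv2.cvtColor(cv2.imread(f"pics/{t}.png"),cv2.COLOR_BGR2GRAY)
    q=cv2.cornerSubPix(g,np.array(p,np.float32).reshape(-1,1,2),(4,4),(-1,-1),(3,50,.01)).reshape(-1,2)
    print(t,np.round(q,1).tolist()); O[t]=q
def model(p):
    Rm=R.from_euler("ZY",[p[3],p[4]])
    r=R.from_euler("Z",p[7])
    s=r.apply([[.06,.023,0],[.06,-.023,0],[-.06,-.023,0],[-.06,.023,0]])+[p[5],p[6],.004]
    return Rm.apply(np.vstack([s,[[0,.095,0],[0,-.095,0]]]))+p[:3],Rm
def res(p):
    P,_=model(p); return np.concatenate([(proj(cam(t),P)-O[t]).ravel() for t in O])
f=least_squares(res,[.489,-.204,.075,.12,0,.075,0,0],loss="soft_l1",x_scale=[.01,.01,.01,.1,.1,.01,.01,.1])
print(np.round(f.x,4)); print(np.round(f.fun.reshape(2,-1,2),1).tolist())
C=np.linalg.inv(f.jac.T@f.jac); print("sd/px",np.round(np.sqrt(np.diag(C)),4))
P,Rm=model(f.x); m=Rm.apply([f.x[5],f.x[6],.004])+f.x[:3]; print("strip mid top",m, "tool:",to_tool(m))
E
python3 fit.py
```

```text
w1 [[305.0, 35.0], [351.29998779296875, 32.79999923706055], [352.70001220703125, 154.60000610351562], [309.70001220703125, 156.39999389648438], [245.60000610351562, 172.6999969482422], [418.5, 164.89999389648438]]
w2 [[302.5, 149.60000610351562], [345.0, 152.0], [346.79998779296875, 252.89999389648438], [307.5, 255.60000610351562], [247.0, 268.0], [409.0, 262.0]]
[ 0.4925 -0.2051  0.0717  0.1781  0.0577  0.075  -0.0006 -0.0121]
[[[0.1, -0.3], [0.3, 0.5], [0.3, 0.1], [-0.1, -0.5], [-0.9, -0.1], [0.9, 0.6]], [[-0.4, 1.4], [-0.2, -2.5], [0.0, 1.0], [-0.2, -0.4], [1.2, 0.1], [-1.3, -0.7]]]
sd/px [0.0009 0.001  0.0021 0.0072 0.0312 0.0009 0.0012 0.0095]
strip mid top [ 0.56652048 -0.19237991  0.07137776] tool: [-0.03208795  0.00210778  0.18026152]
```

```bash
python3 -m pendant '[[-0.01,0.001,0.02,0,0,-0.02,0],[-0.025,0.0015,0.055,0,0,-0.04,0],[-0.04,0.002,0.09,0,0,-0.04,0],[-0.055,0.003,0.125,0,0,-0.04,0],[-0.065,0.0035,0.15,0,0,-0.04,0]]' && python3 -m pendant '[[-0.002,0,0.01,0,0,0,0],[-0.002,0,0.018,0,0,0,0],[-0.002,0,0.018,0,0,0,0],[-0.002,0,0.018,0,0,0,0],[-0.002,0,0.018,0,0,0,0]]' && python3 -c "
from h import *
s=arm.get_state();print(s['ee_pos'],s['ft_force'],to_tool([0.5665,-0.1924,.0714]))"
```

```text
time_s: 2.8
ee_pos: [0.5318, -0.1976, 0.0993]
tcp_rot: [0.996, 0.086, -0.002, -0.0]
ft_force: [-1.0, 0.3, 0.3]
gripper_width: 0.0002
time_s: 3.22
ee_pos: [0.5351, -0.198, 0.0849]
tcp_rot: [0.996, 0.087, 0.002, 0.001]
ft_force: [0.5, 1.0, 0.3]
gripper_width: 0.0001
[ 0.53509603 -0.19796799  0.08486287] [0.48719356 1.01554646 0.31748051] [ 3.18467010e-02 -8.09185419e-05  1.35735766e-02]
```

```bash
python3 -m pendant '[[0,0,0.0008,0,0,0,0],[0,0,0.0016,0,0,0,0],[0,0,0.0024,0,0,0,0],[0,0,0.0032,0,0,0,0],[0,0,0.004,0,0,0,0]]'
```

```text
time_s: 3.63
ee_pos: [0.5331, -0.1978, 0.0794]
tcp_rot: [0.996, 0.086, 0.0, 0.0]
ft_force: [-0.2, -1.4, -0.5]
gripper_width: 0.0
```

```bash
python3 -m pendant '[[0,0,0.0008,0,0,0,0],[0,0,0.0016,0,0,0,0],[0,0,0.0024,0,0,0,0],[0,0,0.0032,0,0,0,0],[0,0,0.0032,0,0,0,0]]'|egrep "pos|force" ; python3 -m pendant '[[0,0,0.0006,0,0,0,0],[0,0,0.0012,0,0,0,0],[0,0,0.0016,0,0,0,0],[0,0,0.0016,0,0,0,0],[0,0,0.0016,0,0,0,0]]'|egrep "pos|force"
```

```text
ee_pos: [0.5328, -0.1978, 0.0759]
ft_force: [-0.4, -0.2, 0.3]
ee_pos: [0.533, -0.1978, 0.0745]
ft_force: [-0.4, 0.1, 0.7]
```

```bash
for i in 1 2; do python3 -m pendant '[[0,0,0.0005,0,0,0,0],[0,0,0.001,0,0,0,0],[0,0,0.001,0,0,0,0],[0,0,0.001,0,0,0,0],[0,0,0.001,0,0,0,0]]'|egrep "pos|force"; done
```

```text
ee_pos: [0.533, -0.1979, 0.0735]
ft_force: [-0.3, -0.4, 0.4]
ee_pos: [0.5331, -0.1979, 0.073]
ft_force: [-1.4, 0.7, 5.2]
```

```bash
python3 -m pendant '[[0,0,-0.002,0,0,0,0],[0.005,0,-0.003,0,0,0,0],[0.02,0,-0.003,0,0,0,0],[0.035,0,-0.003,0,0,0,0],[0.038,0,-0.003,0,0,0,0]]'|egrep "pos|force"; python3 -m pendant '[[0,0,0.0003,0,0,0,0],[0,0,0.0008,0,0,0,0],[0,0,0.0014,0,0,0,0],[0,0,0.002,0,0,0,0],[0,0,0.002,0,0,0,0]]'|egrep "pos|force"; python3 -m pendant '[[0,0,0.0006,0,0,0,0],[0,0,0.0012,0,0,0,0],[0,0,0.0012,0,0,0,0],[0,0,0.0012,0,0,0,0],[0,0,0.0012,0,0,0,0]]'|egrep "pos|force"
```

```text
ee_pos: [0.5738, -0.1903, 0.0757]
ft_force: [1.3, 0.5, 0.4]
ee_pos: [0.5696, -0.1916, 0.0734]
ft_force: [0.3, 0.8, -0.4]
ee_pos: [0.57, -0.1916, 0.0731]
ft_force: [-3.8, 0.5, 5.2]
```

```bash
cat >> fit.py <<'E'
print("--- fixed height/pitch")
r2=lambda v: res([v[0],v[1],.0690,v[2],.004,v[3],v[4],v[5]])
f=least_squares(r2,[.489,-.204,.12,.075,0,0],loss="soft_l1",x_scale=[.01,.01,.1,.01,.01,.1])
v=f.x; print(np.round(v,4)); print(np.round(f.fun.reshape(2,-1,2),1).tolist())
p=[v[0],v[1],.0690,v[2],.004,v[3],v[4],v[5]]
P,Rm=model(p); e=np.array(p[:3]); m=Rm.apply([v[3],v[4],.004])+e; print("mid",m,"edge",e,to_tool(m))
json.dump(dict(e=list(e),yaw=v[2],off=list(v[3:])),open("slab.json","w"))
E
python3 fit.py | sed -n '/---/,$p'
```

```text
--- fixed height/pitch
[ 0.4917 -0.2053  0.1788  0.0752 -0.0006 -0.0124]
[[[-0.2, -0.8], [0.6, -0.1], [0.2, 0.6], [0.1, 0.1], [-0.2, 0.2], [0.2, 0.8]], [[-0.7, 2.5], [0.1, -1.5], [-0.1, 0.9], [-0.1, -0.5], [1.9, -0.4], [-1.9, -1.2]]]
mid [ 0.56583526 -0.19247287  0.0726993 ] edge [ 0.49174965 -0.2052826   0.069     ] [-0.004246    0.00016127  0.00038138]
```

```bash
python3 -m pendant '[[-0.0005,0,0,0,0,0,0],[-0.0015,0,0,0,0,0,0],[-0.003,0,0,0,0,0,0],[-0.0045,0,0,0,0,0,0],[-0.006,0,0,0,0,0,0]]'|egrep "pos|force"; python3 -m pendant '[[-0.0015,0,0,0,0,0,0],[-0.003,0,0,0,0,0,0],[-0.0045,0,0,0,0,0,0],[-0.006,0,0,0,0,0,0],[-0.006,0,0,0,0,0,0]]'|egrep "pos|force"
```

```text
ee_pos: [0.5659, -0.1925, 0.073]
ft_force: [1.6, 0.6, 5.4]
ee_pos: [0.5596, -0.1937, 0.073]
ft_force: [1.6, 1.0, 6.3]
```

```bash
python3 -m pendant '[[-0.002,0,0,0,0,0,0],[-0.004,0,-0.0001,0,0,0,0],[-0.006,0,-0.0001,0,0,0,0],[-0.008,0,-0.0001,0,0,0,0],[-0.009,0,-0.0001,0,0,0,0]]'|egrep "pos|force"; python3 -m pendant '[[-0.002,0,0,0,0,0,0],[-0.004,0,-0.00005,0,0,0,0],[-0.006,0,-0.00005,0,0,0,0],[-0.008,0,-0.00005,0,0,0,0],[-0.009,0,-0.00005,0,0,0,0]]'|egrep "pos|force"
```

```text
ee_pos: [0.5507, -0.1951, 0.073]
ft_force: [1.5, 0.5, 5.0]
ee_pos: [0.5416, -0.1967, 0.073]
ft_force: [1.9, 0.2, 5.4]
```

```bash
python3 -m pendant '[[-0.002,0,0,0,0,0,0],[-0.004,0,-0.00005,0,0,0,0],[-0.006,0,-0.00005,0,0,0,0],[-0.008,0,-0.00005,0,0,0,0],[-0.009,0,-0.00005,0,0,0,0]]'|egrep "pos|force"; python3 -m pendant '[[-0.002,0,0,0,0,0,0],[-0.004,0,-0.00005,0,0,0,0],[-0.006,0,-0.00005,0,0,0,0],[-0.008,0,-0.00005,0,0,0,0],[-0.009,0,-0.00005,0,0,0,0]]'|egrep "pos|force";  python3 -m pendant '[[0,0,-0.0005,0,0,0,0],[0,0,-0.002,0,0,0,0],[0,0,-0.006,0,0,0,0],[0,0,-0.015,0,0,0,0],[0,0,-0.03,0,0,0,0]]'|egrep "pos|force"
python3 -m pendant '[[0.01,0,-0.02,0,0,0,0.02],[0.02,0,-0.04,0,0,0,0.0854],[0.025,0,-0.06,0,0,0,0.0854],[0.025,0,-0.07,0,0,0,0.0854],[0.025,0,-0.07,0,0,0,0.0854]]'|egrep "pos|force"
python3 -m pendant '[[0,0,0,0,0,0,0.0854],[0,0,0,0,0,0,0.0854],[0,0,0,0,0,0,0.0854],[0,0,0,0,0,0,0.0854],[0,0,0,0,0,0,0.0854]]'|egrep "pos|force|wid"
python3 - <<'E'
from h import *
grab("wrist","w3")
cv2.imwrite("pics/w3c.png",cv2.resize(cv2.imread("pics/w3.png")[60:360,160:460],None,fx=2,fy=2,interpolation=2))
E
```

```text
ee_pos: [0.5326, -0.1983, 0.0729]
ft_force: [2.1, 1.2, 4.3]
ee_pos: [0.5236, -0.1998, 0.073]
ft_force: [2.5, -0.2, 5.9]
ee_pos: [0.5215, -0.1991, 0.1019]
ft_force: [0.3, 0.6, -0.0]
ee_pos: [0.5489, -0.1957, 0.1751]
ft_force: [1.2, -0.2, 0.1]
ee_pos: [0.5471, -0.1952, 0.1717]
ft_force: [0.1, 0.5, 0.1]
gripper_width: 0.0853
```

View pics/w3c.png

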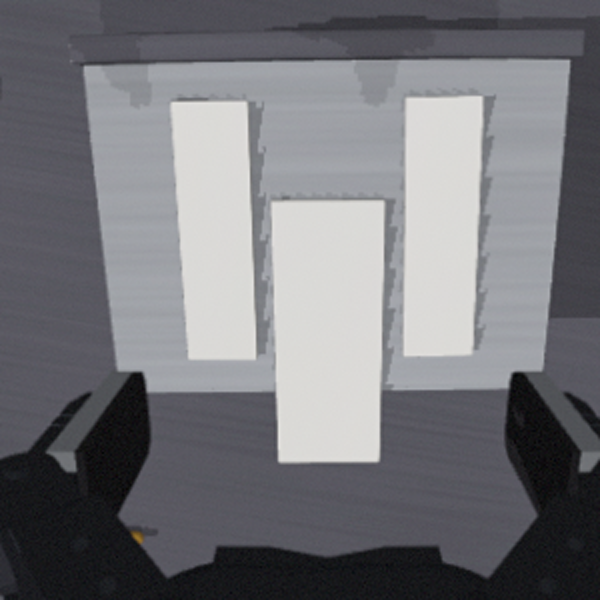

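The strip now overhangs the front edge: its near end is at crop row 462 and the edge at about row 390. It has stayed straight and clear of the slim strips. Next I'll measure it in metres.

```bash
python3 - <<'E'
from h import *
c=cam("w3"); u=lambda L:[(x/2+160-.25,y/2+60-.25) for x,y in L]
S=onz(c,u([(272,201),(384,199),(379,462),(278,462)]),.073); E=onz(c,u([(118,391),(546,388)]),.069)
print("len",np.linalg.norm(S[0]-S[3]),np.linalg.norm(S[1]-S[2]),"wid",np.linalg.norm(S[0]-S[1]),np.linalg.norm(S[2]-S[3]))
f=(S[0]+S[1])/2;n=(S[2]+S[3])/2;d=f-n;print("strip yaw",np.arctan2(d[1],d[0]),"near",n,"mid",(f+n)/2)
ey=E[0]-E[1];print("edge w",np.linalg.norm(ey),"yaw",np.arctan2(-ey[0],ey[1]),"mid",E.mean(0))
yaw=.17;ex=np.array([np.cos(yaw),np.sin(yaw),0]);print("overhang",(E.mean(0)-n)@ex)
s=arm.get_state();m=R.from_quat(s["tcp_rot"]).as_matrix();print("toolyaw",np.arctan2(m[1,0],m[0,0]))
print("near in tool",to_tool(n),"edge",to_tool(E.mean(0)),s["ee_pos"],s["time_s"])
E
```

```text
len 0.11975722673575002 0.12054817525437145 wid 0.044941309682369396 0.04620194080689365
strip yaw 0.17427369804891663 near [ 0.45890016 -0.2107099   0.073     ] mid [ 0.51806569 -0.20029323  0.073     ]
edge w 0.19252494574081666 yaw 0.18000773451645014 mid [ 0.49288904 -0.20630887  0.069     ]
overhang 0.034243501855044635
toolyaw 0.1725582232679436
near in tool [-0.08959481  0.00011272  0.0990071 ] edge [-0.05535038  0.00161537  0.1029662 ] [ 0.54726891 -0.19525231  0.17190236] 10.35
```

```bash
python3 -m pendant '[[-0.02,0,0,0,0,0,0.0854],[-0.045,0,0.005,0,0,0,0.0854],[-0.065,0,0.02,0,0,0,0.0854],[-0.0725,0,0.045,0,0,0,0.0854],[-0.0725,0,0.07,0,0,0,0.0854]]'|egrep "pos|force"; python3 -m pendant '[[0,0,0.015,0,0,0,0.0854],[0,0,0.03,0,0,0,0.0854],[0,0,0.042,0,0,0,0.0854],[0,0,0.05,0,0,0,0.0854],[0,0,0.052,0,0,0,0.0854]]'|egrep "pos|force"; python3 -m pendant '[[0,0,0,0,0,0,0.0854],[0,0,0,0,0,0,0.0854],[0,0,0,0,0,0,0.0854],[0,0,0,0,0,0,0.0854],[0,0,0,0,0,0,0.065]]'|egrep "pos|force|wid"
python3 - <<'E'
from h import *
grab("wrist","w4")
cv2.imwrite("pics/w4c.png",cv2.resize(cv2.imread("pics/w4.png")[20:400,120:520],None,fx=1.5,fy=1.5))
print(arm.get_state()["ee_pos"])
E
```

```text
ee_pos: [0.4743, -0.2088, 0.1025]
ft_force: [-0.5, 0.1, -0.3]
ee_pos: [0.4755, -0.2074, 0.0492]
ft_force: [-0.2, 0.4, -0.2]
ee_pos: [0.4768, -0.2079, 0.0512]
ft_force: [-0.2, 0.3, -0.6]
gripper_width: 0.0756
[ 0.47661808 -0.20782859  0.05107752]
```

View pics/w4c.png

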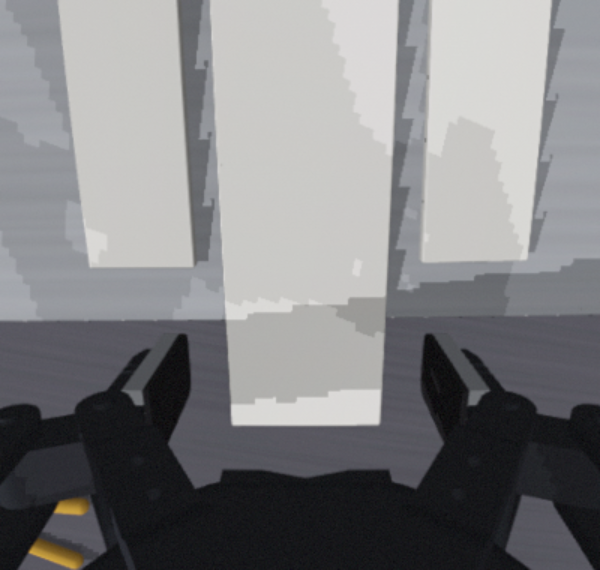

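The open fingers straddle the overhanging end, with the pads in front of the slab edge (crop row ~318) and centred on the strip (x 231–382). Now I'll close and lift.

```bash
python3 -m pendant '[[0,0,0,0,0,0,0.055],[0,0,0,0,0,0,0.048],[0,0,0,0,0,0,0.044],[0,0,0,0,0,0,0.04],[0,0,0,0,0,0,0.04]]' 50|egrep "pos|force|wid"; python3 -m pendant '[[0,0,0,0,0,0,0.03],[0,0,0,0,0,0,0.03],[0,0,0,0,0,0,0.03],[0,0,0,0,0,0,0.03],[0,0,0,0,0,0,0.03]]' 60|egrep "pos|force|wid"; python3 -m pendant '[[0,0,0,0,0,0,0.03],[0,0,-0.001,0,0,0,0.03],[0,0,-0.003,0,0,0,0.03],[0,0,-0.006,0,0,0,0.03],[0,0,-0.01,0,0,0,0.03]]'|egrep "pos|force|wid"
```

```text
ee_pos: [0.4764, -0.2078, 0.0509]
ft_force: [-0.5, 0.0, 4.5]
gripper_width: 0.0443
ee_pos: [0.4764, -0.2078, 0.0508]
ft_force: [-0.5, 1.5, 4.9]
gripper_width: 0.0445
ee_pos: [0.476, -0.2076, 0.0605]
ft_force: [-0.3, -0.1, -0.6]
gripper_width: 0.0441
```

```bash
python3 -m pendant '[[0,0,-0.008,0,0,0,0.03],[0,0,-0.025,0,0,0,0.03],[0,0,-0.045,0,0,0,0.03],[0,0,-0.065,0,0,0,0.03],[0.005,-0.01,-0.085,0,0,0,0.03]]'|egrep "pos|force|wid"; python3 -m pendant '[[0.01,-0.02,-0.02,0,0,0,0.03],[0.02,-0.045,-0.04,0,0,0,0.03],[0.03,-0.07,-0.06,0,0,0,0.03],[0.04,-0.1,-0.08,0,0,0,0.03],[0.05,-0.13,-0.095,0,0,0,0.03]]'|egrep "pos|force|wid"; python3 -m pendant '[[0.01,-0.03,-0.005,0,0,0.02,0.03],[0.02,-0.06,-0.01,0,0,0.04,0.03],[0.03,-0.09,-0.01,0,0,0.06,0.03],[0.04,-0.11,-0.01,0,0,0.07,0.03],[0.046,-0.125,-0.01,0,0,0.07,0.03]]'|egrep "pos|force|wid";python3 -m pendant '[[0,0,0,0,0,0,0.03],[0,0,0,0,0,0,0.03],[0,0,0,0,0,0,0.03],[0,0,0,0,0,0,0.03],[0,0,0,0,0,0,0.03]]'|egrep "time|pos|force|wid"
python3 - <<'E'
from h import *
grab("wrist","w5");print(arm.get_state()["ee_pos"])
E
```

```text
ee_pos: [0.4787, -0.1993, 0.1471]
ft_force: [-0.5, -0.4, -0.3]
gripper_width: 0.0443
ee_pos: [0.5068, -0.0594, 0.243]
ft_force: [0.2, -0.5, -0.7]
gripper_width: 0.0446
ee_pos: [0.5305, 0.074, 0.2514]
ft_force: [0.4, -0.6, -0.2]
gripper_width: 0.0443
time_s: 14.57
ee_pos: [0.5301, 0.0691, 0.2507]
ft_force: [0.0, -1.1, 0.0]
gripper_width: 0.0439
[0.53014458 0.06929411 0.25068996]
```

View pics/w5.png

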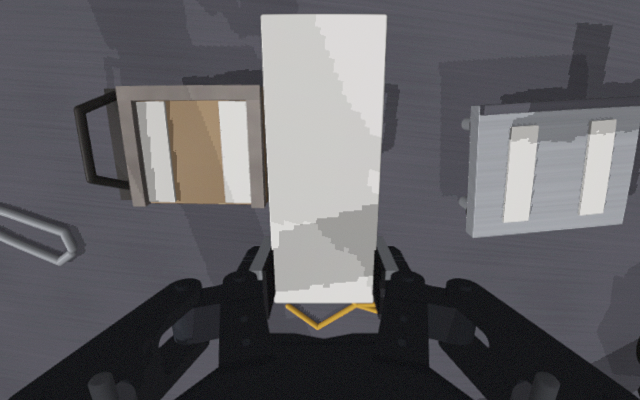

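The strip is held, with corners at (262,15), (386,14), (374,300) and (274,303). The plate is visible at left, with the empty lane at about (195,150). I'll enlarge the plate and fit the held strip's pose.

```bash
python3 - <<'E'
from h import *
g=cv2.imread("pics/w5.png"); cv2.imwrite("pics/w5c.png",cv2.resize(g[80:215,105:275],None,fx=4.5,fy=4.5,interpolation=2))
q=cv2.cornerSubPix(cv2.cvtColor(g,6),np.array([(262,15),(386,14),(374,300),(274,303)],np.float32).reshape(-1,1,2),(4,4),(-1,-1),(3,50,.01))
print(q.reshape(-1,2).tolist())
c=cam("w5");f=arm.grab_frame("wrist");T=np.array(f["T_tool_cam"])
obj=np.array([[.06,-.023,0],[.06,.023,0],[-.06,.023,0],[-.06,-.023,0]])  # tool-like axes: x fwd, y right, z down; top face
ok,rv,tv=cv2.solvePnP(obj,q,c["K"],c["d"]);print((proj(dict(c,rv=rv,tv=tv),obj)-q.reshape(-1,2)).round(1).tolist())
M=T[:3,:3]@cv2.Rodrigues(rv)[0]; print("strip top centre in tool",T[:3,:3]@tv.ravel()+T[:3,3],"rotvec",R.from_matrix(M).as_rotvec())
E
```

```text
[[260.5085754394531, 14.580159187316895], [386.1492614746094, 14.51346206665039], [373.1028137207031, 300.6839294433594], [273.3007507324219, 301.4181213378906]]
[[0.2, -0.3], [-0.3, 0.0], [-0.6, 0.3], [0.8, 0.0]]
strip top centre in tool [ 0.04266965 -0.00016034 -0.02077811] rotvec [ 0.00789349 -0.00745834  0.00078055]
```

View pics/w5c.png

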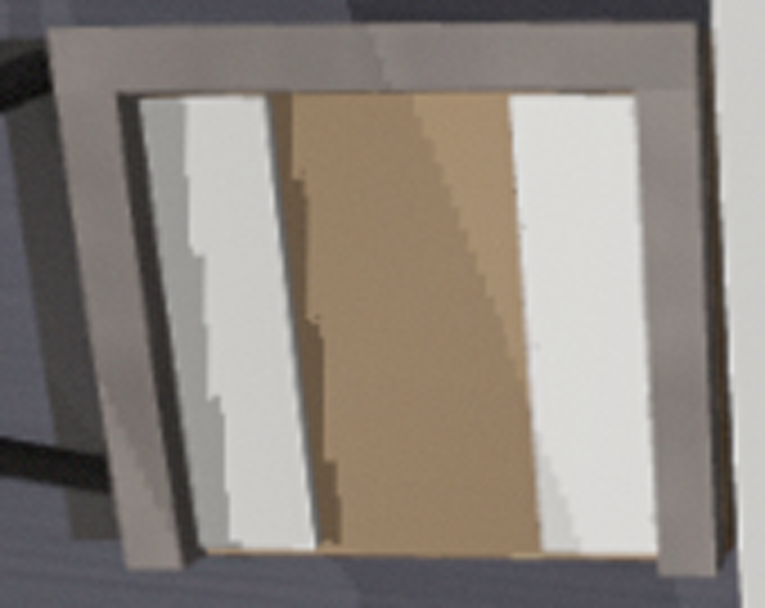

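Inner edges of the laid strips in the crop: left strip (266,97)–(317,549), right strip (509,96)–(540,551). The shelf's front edge runs (205,551)–(660,557), and the dam's inner top edge is at row ~93.

```bash
python3 - <<'E'
from h import *
c=cam("w5");u=lambda L:[(x/4.5+105-.4,y/4.5+80-.4) for x,y in L]
L=onz(c,u([(266,97),(317,549),(509,96),(540,551)]),.073);E=onz(c,u([(205,551),(660,557)]),.069);D=onz(c,u([(120,92),(637,93)]),.081)
yl=[np.arctan2(*(L[i]-L[i+1])[[1,0]]) for i in(0,2)]
ed=E[0]-E[1]; dd=D[0]-D[1]
print("yaw strips",yl,"edge",np.arctan2(-ed[0],ed[1]),"dam",np.arctan2(-dd[0],dd[1]),"lens",[np.linalg.norm(L[i]-L[i+1]) for i in(0,2)])
y=np.mean(yl+[np.arctan2(-ed[0],ed[1]),np.arctan2(-dd[0],dd[1])]);ex=np.array([np.cos(y),np.sin(y),0]);ey=np.array([-ex[1],ex[0],0])
mid=L.mean(0);print("lane width",(L[:2].mean(0)-L[2:].mean(0))@ey)
fe=E.mean(0)@ex; dm=D.mean(0)@ex; ne=L[[1,3]].mean(0)@ex; fa=L[[0,2]].mean(0)@ex
print("home x est: edge+52",fe+.052,"dam-60",dm-.06,"near end+49",ne+.049,"depth",dm-fe,"strip",fa-ne)
hx=np.mean([fe+.052,dm-.06]);H=ex*hx+ey*(mid@ey);H[2]=.071
print("home",H,"yaw",y)
s=arm.get_state();m=R.from_quat(s["tcp_rot"]).as_matrix();ty=np.arctan2(m[1,0],m[0,0])
print("toolyaw",ty,"turn z",ty-y,"home in tool",to_tool(H))
# target tcp: strip centre at home-0.022 x, strip bottom 10mm above shelf
for up,back in((.03,.022),(.0,.022)):
    t=H-ex*(back+.0427); t[2]=.069+.0168+up-.0336; print(t,to_tool(t))
json.dump(dict(H=list(H),yaw=y),open("lane.json","w"))
E
```

```text
yaw strips [np.float64(0.08498288189933367), np.float64(0.08227552097147013)] edge 0.08696067016813624 dam 0.08162597668225186 lens [np.float64(0.10794679540577538), np.float64(0.10776374829051169)]
lane width 0.05646543614966244
home x est: edge+52 0.5535722467511051 dam-60 0.5524627488527347 near end+49 0.5528330759509502 depth 0.11089050210162965 strip 0.10785516712326071
home [0.53748076 0.20784109 0.071     ] yaw 0.08396126243029797
toolyaw 0.10101081069345562 turn z 0.017049548263157646 home in tool [ 0.02118071 -0.1368487   0.17964077]
[0.47300868 0.20241518 0.0822    ] [-0.04350994 -0.13794911  0.16844082]
[0.47300868 0.20241518 0.0522    ] [-0.0435098  -0.13795618  0.19844082]
```

```bash
python3 -m pendant '[[-0.01,-0.025,0,0,0,0.017,0.03],[-0.02,-0.055,0.01,0,0,0.017,0.03],[-0.03,-0.085,0.02,0,0,0.017,0.03],[-0.04,-0.115,0.035,0,0,0.017,0.03],[-0.0475,-0.138,0.05,0,0,0.017,0.03]]'|egrep "pos|force|wid"; python3 -m pendant '[[0,0,0.025,0,0,0,0.03],[0,0,0.055,0,0,0,0.03],[0,0,0.085,0,0,0,0.03],[0,0,0.11,0,0,0,0.03],[0,0,0.12,0,0,0,0.03]]'|egrep "pos|force|wid"; python3 -m pendant '[[0,0,0,0,0,0,0.03],[0,0,0,0,0,0,0.03],[0,0,0,0,0,0,0.03],[0,0,0,0,0,0,0.03],[0,0,0,0,0,0,0.03]]'|egrep "time|pos|force|wid"
python3 - <<'E'
from h import *
d=json.load(open("lane.json"));H=np.array(d["H"]);y=d["yaw"];ex=np.array([np.cos(y),np.sin(y),0])
t=H-ex*(.026+.0427);t[2]=.0522
grab("wrist","w6");print("to go",to_tool(t)); s=arm.get_state();m=R.from_quat(s["tcp_rot"]).as_matrix();print(np.arctan2(m[1,0],m[0,0])-y,m[:,2],s["ft_force"])
cv2.imwrite("pics/w6c.png",cv2.resize(cv2.imread("pics/w6.png")[0:360,120:520],None,fx=1.5,fy=1.5))
E
```

```text
ee_pos: [0.4679, 0.2052, 0.2005]
ft_force: [0.3, 0.2, -0.2]
gripper_width: 0.0442
ee_pos: [0.4672, 0.2019, 0.0778]
ft_force: [0.1, 0.4, 0.3]
gripper_width: 0.0441
time_s: 15.92
ee_pos: [0.4698, 0.2034, 0.0819]
ft_force: [-0.9, -0.9, 0.8]
gripper_width: 0.0439
to go [-0.00077811  0.00128978  0.02952814]
0.0017514543592422188 [ 0.00210028  0.00100921 -0.99999729] [ 0.08122399 -0.19113465 -0.69826957]
```

View pics/w6c.png

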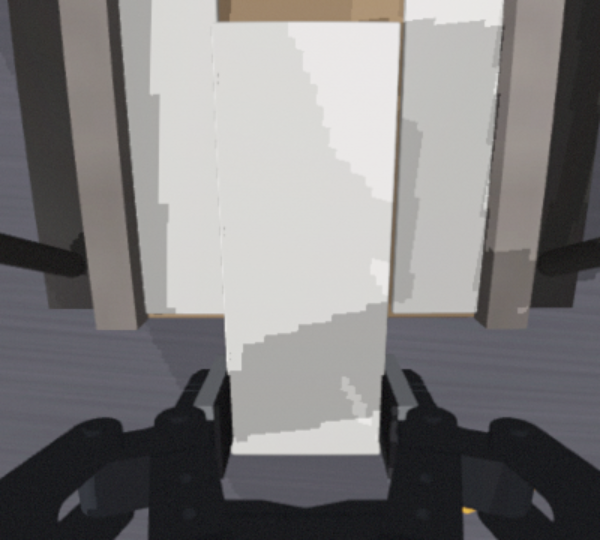

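The strip is over the lane but slightly left of the middle (tan shows only at the right, x≈402), which agrees with the +1.3 mm still to go. The pads are in front of the shelf edge.

```bash
python3 -m pendant '[[0,0.001,0.004,0,0,0,0.03],[0,0.0015,0.009,0,0,0,0.03],[0,0.0015,0.014,0,0,0,0.03],[0,0.0015,0.018,0,0,0,0.03],[0,0.0015,0.021,0,0,0,0.03]]'|egrep "pos|force|wid"; for i in 1 2; do python3 -m pendant '[[0,0,0.0007,0,0,0,0.03],[0,0,0.0014,0,0,0,0.03],[0,0,0.0021,0,0,0,0.03],[0,0,0.0028,0,0,0,0.03],[0,0,0.003,0,0,0,0.03]]'|egrep "pos|force|wid"; done
```

```text
ee_pos: [0.4686, 0.2014, 0.0587]
ft_force: [0.3, 0.8, -0.0]
gripper_width: 0.0441
ee_pos: [0.4691, 0.2016, 0.0566]
ft_force: [-0.5, 0.4, -1.1]
gripper_width: 0.0443
ee_pos: [0.469, 0.2016, 0.0535]
ft_force: [-0.2, 0.8, 0.3]
gripper_width: 0.0445
```

```bash
for i in 1 2 3; do python3 -m pendant '[[0,0,0.0004,0,0,0,0.03],[0,0,0.0007,0,0,0,0.03],[0,0,0.0007,0,0,0,0.03],[0,0,0.0007,0,0,0,0.03],[0,0,0.0007,0,0,0,0.03]]'|egrep "pos|force"; done
```

```text
ee_pos: [0.469, 0.2016, 0.0529]
ft_force: [0.0, 0.4, -0.7]
ee_pos: [0.469, 0.2016, 0.0522]
ft_force: [0.8, 0.7, -1.1]
ee_pos: [0.469, 0.2016, 0.0515]
ft_force: [-0.3, 0.6, -0.7]
```

```bash
for i in 1 2 3; do python3 -m pendant '[[0,0,0.0003,0,0,0,0.03],[0,0,0.0005,0,0,0,0.03],[0,0,0.0005,0,0,0,0.03],[0,0,0.0005,0,0,0,0.03],[0,0,0.0005,0,0,0,0.03]]'|egrep "pos|force"; python3 -c "
from h import *
print(arm.get_state()['wrist_torque'])"; done
```

```text
ee_pos: [0.469, 0.2016, 0.0512]
ft_force: [-2.1, 0.7, 4.0]
[-0.03515612  0.12167363 -0.00184444]
ee_pos: [0.469, 0.2016, 0.0509]
ft_force: [-2.5, 0.1, 7.9]
[-0.09379289  0.25148616 -0.02260322]
ee_pos: [0.469, 0.2016, 0.0507]
ft_force: [-2.4, -0.7, 10.2]
[-0.10503535  0.34471321 -0.03177835]
```

```bash
python3 -m pendant '[[0,0,-0.0004,0,0,0,0.03],[0,0,-0.0008,0,0,0,0.03],[0,0,-0.0009,0,0,0,0.03],[0,0,-0.0009,0,0,0,0.03],[0,0,-0.0009,0,0,0,0.03]]' 20|egrep "pos|force"; python3 -m pendant '[[0,0,0,0,0,0,0.046],[0,0,0,0,0,0,0.05],[0,0,0,0,0,0,0.056],[0,0,0,0,0,0,0.065],[0,0,0,0,0,0,0.07]]' |egrep "pos|force|wid";python3 -m pendant '[[0,0,0,0,0,0,0.07],[0,0,0,0,0,0,0.07],[0,0,0,0,0,0,0.07],[0,0,0,0,0,0,0.07],[0,0,0,0,0,0,0.07]]' |egrep "time|pos|force|wid"
python3 - <<'E'
from h import *
grab("wrist","w7")
cv2.imwrite("pics/w7c.png",cv2.resize(cv2.imread("pics/w7.png")[0:360,120:520],None,fx=1.5,fy=1.5))
E
```

```text
ee_pos: [0.469, 0.2016, 0.051]
ft_force: [-1.3, -0.8, 5.7]
ee_pos: [0.469, 0.2015, 0.0507]
ft_force: [0.4, -0.1, 0.8]
gripper_width: 0.0699
time_s: 20.97
ee_pos: [0.469, 0.2016, 0.0509]
ft_force: [0.3, 0.1, 0.1]
gripper_width: 0.0701
```

View pics/w7c.png

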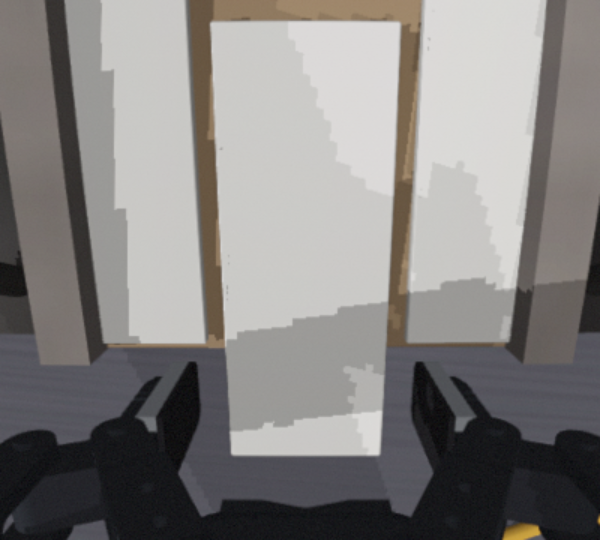

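The strip lies flat, released, with tan gaps on both sides and its near end overhanging. I'll withdraw, shut the fingers and push it home.

```bash
python3 -m pendant '[[-0.005,0,0,0,0,0,0.07],[-0.015,0,0,0,0,0,0.07],[-0.028,0,0,0,0,0,0.07],[-0.04,0,0,0,0,0,0.07],[-0.045,0,0,0,0,0,0.07]]'|egrep "pos|force"; for i in 1 2; do python3 -m pendant '[[0,0,0,0,0,0,0],[0,0,0,0,0,0,0],[0,0,0,0,0,0,0],[0,0,0,0,0,0,0],[0,0,0,0,0,0,0]]' |egrep "pos|force|wid"; done
python3 -m pendant '[[0.003,0,0,0,0,0,0],[0.006,0,0,0,0,0,0],[0.008,0,0,0,0,0,0],[0.01,0,0,0,0,0,0],[0.011,0,0,0,0,0,0]]' |egrep "pos|force|wid"
python3 - <<'E'
from h import *
d=json.load(open("lane.json"));H=np.array(d["H"]);y=d["yaw"];ex=np.array([np.cos(y),np.sin(y),0])
t=H-ex*.071;t[2]=.051;print("to go",to_tool(t),arm.get_state()["tcp_rot"])
E
```

```text
ee_pos: [0.4217, 0.1973, 0.0508]
ft_force: [-1.1, -0.5, 0.4]
ee_pos: [0.4248, 0.1978, 0.0509]
ft_force: [-0.0, 0.0, 0.2]
gripper_width: 0.0094
ee_pos: [0.4242, 0.1977, 0.0509]
ft_force: [-0.6, 0.1, -0.1]
gripper_width: 0.0001
ee_pos: [0.4357, 0.1987, 0.0509]
ft_force: [-0.2, 0.9, 0.0]
gripper_width: -0.0
to go [ 3.12318714e-02 -5.12104222e-04 -9.81069949e-05] [ 9.99085857e-01  4.27479228e-02  2.49891972e-04 -5.31141247e-05]
```

```bash
python3 -m pendant '[[0.001,0,0,0,0,0,0],[0.002,0,0,0,0,0,0],[0.003,0,0,0,0,0,0],[0.004,0,0,0,0,0,0],[0.005,0,0,0,0,0,0]]' |egrep "pos|force"; for i in 1 2; do python3 -m pendant '[[0.0015,0,0,0,0,0,0],[0.003,0,0,0,0,0,0],[0.0045,0,0,0,0,0,0],[0.006,0,0,0,0,0,0],[0.0075,0,0,0,0,0,0]]' |egrep "pos|force"; done;  python3 -m pendant '[[0.001,0,0,0,0,0,0],[0.002,0,0,0,0,0,0],[0.003,0,0,0,0,0,0],[0.004,0,0,0,0,0,0],[0.005,0,0,0,0,0,0]]' |egrep "pos|force"
```

```text
ee_pos: [0.4401, 0.1991, 0.0509]
ft_force: [0.5, 1.2, -1.0]
ee_pos: [0.4477, 0.1998, 0.0509]
ft_force: [-0.1, 0.6, 0.4]
ee_pos: [0.4552, 0.2004, 0.0509]
ft_force: [0.3, -0.3, -0.6]
ee_pos: [0.4601, 0.2008, 0.0509]
ft_force: [-0.5, -0.1, 0.5]
```

```bash
python3 -m pendant '[[0.0006,0,0,0,0,0,0],[0.0012,0,0,0,0,0,0],[0.0018,0,0,0,0,0,0],[0.0024,0,0,0,0,0,0],[0.003,0,0,0,0,0,0]]' |egrep "pos|force"; for i in 1 2; do python3 -m pendant '[[0.0004,0,0,0,0,0,0],[0.0008,0,0,0,0,0,0],[0.001,0,0,0,0,0,0],[0.001,0,0,0,0,0,0],[0.001,0,0,0,0,0,0]]' |egrep "pos|force"; done
python3 - <<'E'
from h import *
grab("wrist","w8")
cv2.imwrite("pics/w8c.png",cv2.resize(cv2.imread("pics/w8.png")[0:360,120:520],None,fx=1.5,fy=1.5))
E
```

```text
ee_pos: [0.4631, 0.2011, 0.0509]
ft_force: [-0.5, -0.4, 0.2]
ee_pos: [0.4641, 0.2012, 0.0509]
ft_force: [0.9, 0.3, 0.7]
ee_pos: [0.4651, 0.2013, 0.0509]
ft_force: [-0.2, 0.8, -0.5]
```

View pics/w8c.png

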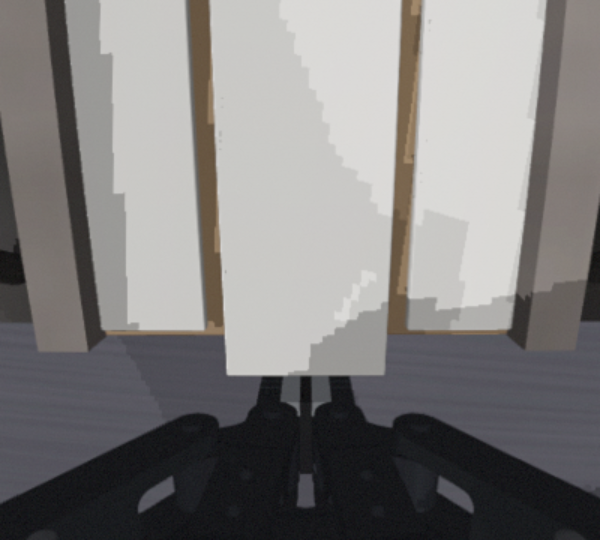

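The strip has followed straight. Its near end is at crop row 375 against the shelf edge at row 332, about 12 mm of overhang, so roughly 3–4 mm still to go.

```bash
for i in 1 2 3; do python3 -m pendant '[[0.0004,0,0,0,0,0,0],[0.0008,0,0,0,0,0,0],[0.001,0,0,0,0,0,0],[0.001,0,0,0,0,0,0],[0.001,0,0,0,0,0,0]]' |egrep "pos|force"; done
```

```text
ee_pos: [0.4661, 0.2013, 0.0509]
ft_force: [-0.1, 0.1, -0.4]
ee_pos: [0.4671, 0.2015, 0.0509]
ft_force: [-0.1, -0.6, 0.2]
ee_pos: [0.4679, 0.2015, 0.0508]
ft_force: [-0.2, 0.4, 0.1]
```

```bash
for i in 1 2; do python3 -m pendant '[[0.0003,0,0,0,0,0,0],[0.0006,0,0,0,0,0,0],[0.0008,0,0,0,0,0,0],[0.0008,0,0,0,0,0,0],[0.0008,0,0,0,0,0,0]]' |egrep "pos|force"; done; python3 -c "
from h import *
print(arm.get_state()['ft_force'],arm.get_state()['time_s'])"
```

```text
ee_pos: [0.468, 0.2014, 0.0508]
ft_force: [-3.8, 0.2, 2.3]
ee_pos: [0.468, 0.2014, 0.0507]
ft_force: [-5.5, -0.8, 4.7]
[-5.48051065 -0.81408111  4.6654924 ] 27.7333
```

The dam contact shows clearly: x force rises to 5.5 N and the TCP stops at 0.468. I'll back off and check.

```bash
python3 -m pendant '[[-0.002,0,0,0,0,0,0],[-0.006,0,0,0,0,0,0],[-0.015,0,0,0,0,0,0],[-0.025,0,-0.005,0,0,0,0],[-0.035,0,-0.02,0,0,0,0]]'|egrep "pos|force"; python3 -m pendant '[[0,0,-0.03,0,0,0,0],[0,0,-0.06,0,0,0,0],[0.02,0,-0.09,0,0,0,0],[0.05,0,-0.12,0,0,0,0],[0.08,0,-0.14,0,0,0,0]]'|egrep "pos|force"; python3 -m pendant '[[0.02,0,0,0,0,0,0],[0.03,0,0,0,0,0,0],[0.03,0,0,0,0,0,0],[0.03,0,0,0,0,0,0],[0.03,0,0,0,0,0,0]]'|egrep "pos|force"
python3 - <<'E'
from h import *
grab("wrist","w9");s=arm.get_state();print(s["ee_pos"],s["time_s"])
c=cam("w9");d=json.load(open("lane.json"));u=proj(c,d["H"])[0].round().astype(int);print(u)
x0,y0=max(u[0]-110,0),max(u[1]-85,0)
cv2.imwrite("pics/w9c.png",cv2.resize(cv2.imread("pics/w9.png")[y0:y0+165,x0:x0+220],None,fx=3.5,fy=3.5,interpolation=2));print(x0,y0)
E
```

```text
ee_pos: [0.4328, 0.198, 0.07]
ft_force: [0.1, -0.5, 0.5]
ee_pos: [0.5147, 0.206, 0.2145]
ft_force: [1.3, -0.0, -0.1]
ee_pos: [0.5425, 0.2079, 0.2104]
ft_force: [0.1, -0.0, 0.2]
[0.54257379 0.2080174  0.21049547] 29.0333
[323 190]
213 105
```

View pics/w9c.png

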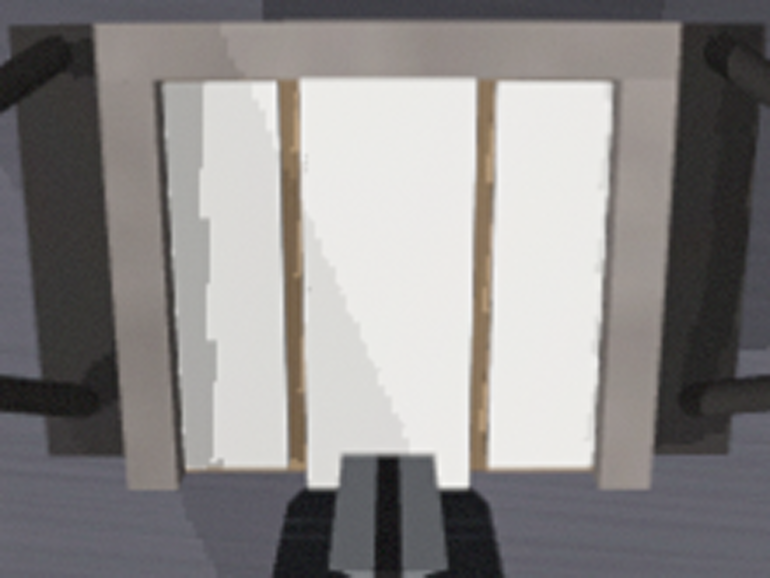

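The strip fills the lane up to the dam (crop row 78), with even gaps on both sides and the near end at row 488. One numeric check, then I'll hand in.

```bash
python3 - <<'E'
from h import *
c=cam("w9");u=[(x/3.5+213-.35,y/3.5+105-.35) for x,y in[(306,488),(469,488),(301,79),(477,78)]]
P=onz(c,u,.073);d=json.load(open("lane.json"));y=d["yaw"];Q=R.from_euler("Z",-y).apply(P-np.array(d["H"]));print(Q.round(4))
E=onz(c,[(x/3.5+213-.35,y/3.5+105-.35) for x,y in[(185,470),(595,469)]],.069);print((R.from_euler("Z",-y).apply(E-np.array(d["H"]))).round(4))
s=arm.get_state();print(s["ft_force"],s["time_s"])
E
```

```text
[[-0.0558  0.0232  0.002 ]
 [-0.0558 -0.0237  0.002 ]
 [ 0.0592  0.0223  0.002 ]
 [ 0.0595 -0.0232  0.002 ]]
[[-0.0521  0.0587 -0.002 ]
 [-0.0516 -0.0606 -0.002 ]]
[-0.12865548  0.00411268 -0.39413755] 29.0333
```

The near-end row is cut off by the black fingers, because the strip comes out at only 115 mm long. I'll step back for an unobstructed numeric check.

```bash
python3 -m pendant '[[-0.02,0,0,0,0,0,0],[-0.04,0,0,0,0,0,0],[-0.06,0,0,0,0,0,0],[-0.07,0,0,0,0,0,0],[-0.07,0,0,0,0,0,0]]'|egrep "pos"; python3 -m pendant '[[0,0,0,0,0,0,0],[0,0,0,0,0,0,0],[0,0,0,0,0,0,0],[0,0,0,0,0,0,0],[0,0,0,0,0,0,0]]'|egrep "pos"; python3 - <<'E'
from h import *
c=grab("wrist","w10");c=cam("w10");g=cv2.cvtColor(cv2.imread("pics/w10.png"),6).astype(np.float32)
d=json.load(open("lane.json"));H=np.array(d["H"]);Rm=R.from_euler("Z",d["yaw"])
def prof(a,b,z):
    P=Rm.apply(np.c_[a,b,np.full(len(a),z)])+H; uv=proj(c,P).astype(np.float32); return cv2.remap(g,uv[:,0].reshape(1,-1),uv[:,1].reshape(1,-1),1)[0]
x=np.arange(-.075,-.04,.0005)
for y in(-.018,-.008,.008,.018):
    p=prof(x,np.full_like(x,y),.002);i=np.argmax(np.abs(np.diff(p)));print("near end",y,x[i].round(4),p[::6].round())
y=np.arange(-.032,.032,.0005)
for a in(-.03,.0,.03):
    p=prof(np.full_like(y,a),y,.002);k=np.where(p<150)[0];print("gaps at",a,[(y[q[0]].round(4),y[q[-1]].round(4)) for q in np.split(k,np.where(np.diff(k)>3)[0]+1) if len(q)])
E
```

```text
ee_pos: [0.4716, 0.202, 0.2109]
ee_pos: [0.4752, 0.202, 0.2107]
near end -0.018 -0.0605 [ 97. 101. 100. 100. 102. 209. 231. 231. 231. 231. 231. 230.]
near end -0.008 -0.061 [ 88.  89.  88.  91.  89. 208. 231. 231. 231. 231. 231. 231.]
near end 0.008 -0.0605 [ 89.  90.  89.  89.  88. 196. 215. 215. 214. 215. 215. 216.]
near end 0.018 -0.0605 [ 90.  91.  90.  90.  87. 190. 215. 215. 215. 215. 215. 215.]
gaps at -0.03 [(np.float64(-0.0275), np.float64(-0.024)), (np.float64(0.023), np.float64(0.028))]
gaps at 0.0 [(np.float64(-0.0275), np.float64(-0.0235)), (np.float64(0.0235), np.float64(0.028))]
gaps at 0.03 [(np.float64(-0.028), np.float64(-0.024)), (np.float64(0.0235), np.float64(0.0275))]
```

The near end is at −60.5 mm, so the centre is about 0.5 mm from home. It is laterally centred and square, and the robot is clear.

```bash
python3 -c "
from station import arm
print(arm.close_job(), arm.get_state()['time_s'])"
```

```text
the job is handed in; nothing more can be done
the job is handed in; nothing more can be done
```

The wide strip lies flat in the empty lane, pushed home against the back dam, and the job was handed in at about 30 s of the allowed 64 s; no verdict was reported.

**What I did:** I slid the strip out under 4–6 N until it overhung the slab edge by about 34 mm. I pinched its end by the sides at 60 N, laid it in the lane, released it and pushed it home with shut fingers until the dam answered at about 5.5 N. The highest force read at the wrist was about 10 N, when setting the strip down on the shelf.

**Last checks:**
- **Along the lane:** the near end is 60.5 mm in front of the home point, so the strip's centre is about 0.5 mm short of home (3.5 mm allowed).
- **Sideways:** the gaps to the two laid strips are about 4 mm on one side and 4.5 mm on the other. The strip is centred to under 1 mm and square.
- **Robot:** it stood well clear when I handed in.

**Checks that disagreed:**
- **Slab slope:** the camera fit gave 0.058 rad, uncertain by about 0.03. Two touches showed the slab almost level, and I used those.
- **Strip length:** one check after the push gave 115 mm because the fingers hid the near end. The unobstructed re-check from farther back is the one reported above.

I did not measure the other four strips at the end. The two laid strips looked unmoved in the last picture, and the two on the slab still lay on it in the view taken after lifting.

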